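Sweep the loose bottle caps into the collecting pan

ROBOT

A 6-joint arm with a two-finger parallel gripper is mounted at the origin on a cart in front of the work surface, level with it; the furniture and walls round the work are solid. World frame = base frame: x ahead of the robot, y to its left, z up, the work surface at z = 0. Lengths are in m, angles in degrees, forces in N, time in s.
With the tool pointing down it reaches from about 0.3 to 0.75 m from the base axis. Payload 8.5 kg.
Tool frame: the origin (TCP) lies on the centre line of the jaws, within the pads' length; the fingertips stand 11 mm ahead of it and the grasp point (between the pads) lies 8 mm behind it; x points along the fingers, y is the direction in which the jaws open and shut, and the axes are right-handed (so a half turn about x gives the same grasp; the last joint's range is limited). The gripper opens to 85 mm and grips with 20 to 120 N. Pads are 22 mm wide; open, the fingers measure 114 mm over their backs; the gripper's body (76 mm by 85 mm) begins 54 mm behind the grasp point. The pads swing forward as they close: fully open they stand 13 mm farther back than shut.
Start: joints at [-81.664, 21.807, 74.336, -0, 83.858, -12.336], TCP at [0.194, -0.515, 0.242] pointing down, gripper open.
Joint ranges: [-178.18, 178.18], [-50.72, 133.34], [12.68, 142.11], [-81.47, 261.47], [9.98, 163.14], [-165.26, 165.26]. Speed limits (degrees/s): [136.94, 136.94, 180, 180, 180, 180].

INTERFACE

Orientations are given as a 3x3 rotation matrix whose columns are the frame's x, y, z axes.
In Python, from rig import env gives the robot as it stands.
- The arm moves only by the tool carry_out, never from a script. Its argument "motion" is a list that holds one entry, the list of rows, each a list of 7 numbers: the shift along the tool's x, y, z in cm, then the turn, a rotation vector about the tool's x, y, z in rad, then the finger opening in cm, from 0 to 8.54. A call has 1 to 5 rows; each row is the pose to reach, as a shift and turn from the pose commanded when the call began, along the tool's axes at that moment; what a row does not reach only later rows make up. A row lasts 1/12 s, in which the tool goes at most 41.7 mm and 7.16 degrees, less where a joint would pass 70% of its speed; a pose out of reach is approached as far as the arm can. A call with a gripper value outside its range is refused whole. The fingers move at their own pace and stop on an object; "grip_force" is the grip in N (left out, the last holds). Time passes only in rows, so rows that repeat a pose let the fingers close. It gives the time, the measured TCP pose, the force and the opening at its end, in the units of the state.
- env.observe(): the state, without advancing time (a new reading comes with each control period).
- env.get_image(name): name is "side" or "top" or "wrist"; returns a dict with "image" (420x560x3 uint8, red, green, blue), "fov_y" (degrees; the focal length in pixels is half the picture's height over the tangent of half this angle, whatever the lens; pixels are square), "cx", "cy" (the principal point, pixels), "R" (3x3) and "t" (3): a world point X has camera coordinates R X + t. Camera axes: x right, y down, z forward; pixel columns grow to the right and rows downward; lengths in m; the calibration is good to about 2 mm. A picture is of the moment at which its call begins. There is no depth.
- env.close_job(): hands the job in, once; it reports no verdict.
The state is a dict: "time_s": time; "q": joint angles; "qvel": joint speeds; "joint_efforts": joint torques, N m; "position": TCP position; "tool_rot": TCP orientation; "ft_force": force on the tool from outside, world axes, zero at the start; "wrist_torque": the same for the moment, N m; "grip_width": finger opening in m.
Only numpy, scipy, OpenCV 4.12 (cv2) and the standard library are available. Lean on these libraries where they do the work, as an engineer would, in place of code of your own. Each camera call takes 0.05 s, during which the arm holds its last target. There are 200 camera calls.

TASK

Clear the three loose bottle caps (red, blue and black) off the bench: sweep them along the table with the fingers, through the open side of the metal collecting pan, until each lies at rest wholly inside it, past the sloping lip. Only push the caps, never pick them up, and leave the vial, tape roll, small Petri dish, eraser and marker as they stand.

Things in the scene. Friction and masses are not known exactly. Their poses are not given: they have to be found in the camera images.
- pan: Fixed sheet-metal collecting pan, 240 (x) by 130 (y) by 20 mm high. Origin: centre of its underside. 3 mm walls with a rounded rim (top 22.5 mm) at x = -120, x = +120 and y = -65 mm; the +y side is the open mouth. Floor top 2 mm above the table; at the mouth a smooth lip slopes from the floor at y = +65 mm to the table at y = +85 mm. A blue tab sticks out 21 mm behind the back wall (-y).
- cap_red_center (a point): Centre (half-way up) of the loose red plastic bottle cap: a solid flat disc of 32 mm diameter, 15 mm high, about 15 g, lying flat on the table (this point 7.5 mm above it). It slides when pushed from the side.
- cap_blue_center (a point): Centre (half-way up) of the loose blue plastic bottle cap: a solid flat disc of 32 mm diameter, 15 mm high, about 15 g, lying flat on the table (this point 7.5 mm above it). It slides when pushed from the side.
- cap_black_center (a point): Centre (half-way up) of the loose black plastic bottle cap: a solid flat disc of 32 mm diameter, 15 mm high, about 15 g, lying flat on the table (this point 7.5 mm above it). It slides when pushed from the side.
- vial: Glass specimen vial with a white screw lid, 23 mm diameter, 59 mm high, standing loose and upright among the caps. Origin: centre of its underside. To be left alone.
- tape_roll: Cream roll of label tape lying flat, 54 mm diameter, 19 mm high, loose, at the back of the work area. Origin: centre of its underside. To be left alone.
- petri_small: Small open Petri dish with two dark specimens, 55 mm diameter, 12 mm high, loose, left of the caps. Origin: centre of its underside. To be left alone.
- eraser: Blue and white eraser, 22 x 42 x 13 mm, long along its y, loose, left of the caps. Origin: centre of its underside. To be left alone.
- marker: White marker pen with a black cap, 14 mm thick, 135 mm long along its y, loose, at the back left. Origin: centre of its underside. To be left alone.

How it is judged:
By the outcome, as a careful person would: the job done as asked, in the order asked, and still so for the second after the job is handed in, with the robot touching nothing.
It also fails if it takes over 72 s, if anything falls off the work surface, if the arm or the gripper's body presses on something with over 40 N, if the wrist force passes 120 N, or if a joint passes its speed limit or range.

## Working session

There is one attempt and no reset: what is moved stays moved. The work goes in short steps, Python scripts to look and compute and a tool call to move; the robot and the scene stay as the last step left them, time stands still between calls to the robot, and variables do not carry over. Pictures are saved under pics/ and viewed, on a budget of 10 in all, crops included, one or two more only if the job needs it, and the job is handed in when it is done.

Besides the shell and the picture viewer there is one more tool, called as name(argument=value, ...), one argument or row to a line, values as JSON. carry_out: Moves the arm, as the interface text tells. Its arguments: {"type":"object","properties":{"motion":{"type":"array","items":{"type":"array","items":{"type":"array","items":{"type":"number"}}}},"grip_force":{"type":"number"}},"required":["motion"]}

```bash
mkdir -p pics
cat > h.py <<'E'
from rig import env
import numpy as np, cv2
def snap(n,f):
    d=env.get_image(n); cv2.imwrite('pics/'+f,cv2.cvtColor(d['image'],cv2.COLOR_RGB2BGR)); return d
def ray(d,u,v,z):
    f=d['image'].shape[0]/2/np.tan(np.radians(d['fov_y'])/2)
    R=np.array(d['R']);t=np.array(d['t']);c=-R.T@t
    r=R.T@np.array([(u-d['cx'])/f,(v-d['cy'])/f,1]); return c+r*(z-c[2])/r[2]
def proj(d,X):
    f=d['image'].shape[0]/2/np.tan(np.radians(d['fov_y'])/2)
    p=np.array(d['R'])@np.array(X)+np.array(d['t']); return p[:2]/p[2]*f+[d['cx'],d['cy']]
E
python3 - <<'E'
from h import *
import pickle
for n in('top','side'):
    d=snap(n,n+'0.png'); pickle.dump(d,open(n+'0.pkl','wb')); print(n,d['fov_y'],d['cx'],d['cy'],np.round(-np.array(d['R']).T@d['t'],3))
s=env.observe(); print(s['tool_rot'],s['position'],s['grip_width'])
E
```

```text
top 56.90294611519225 272.9550319304206 210.54815082640567 [ 0.352 -0.032  1.067]
side 46.70131670449657 274.7461358059571 202.02353903436594 [0.561 0.855 0.767]
[[-2.22539299e-04  3.53006380e-01 -9.35620888e-01]
 [ 1.31352228e-03 -9.35620001e-01 -3.53006358e-01]
 [-9.99999113e-01 -1.30751667e-03 -2.55469527e-04]] [ 0.1941198  -0.51433791  0.24176781] 0.08572959148394299
```

View pics/top0.png

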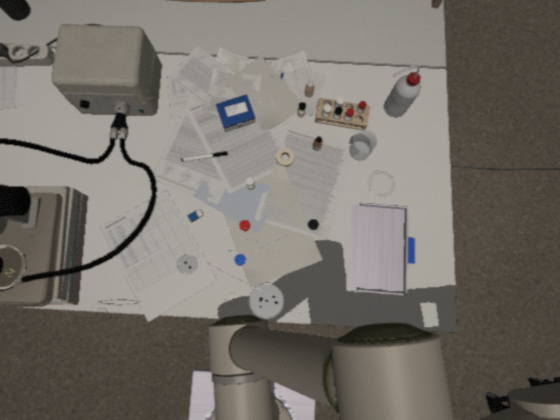

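View pics/side0.png

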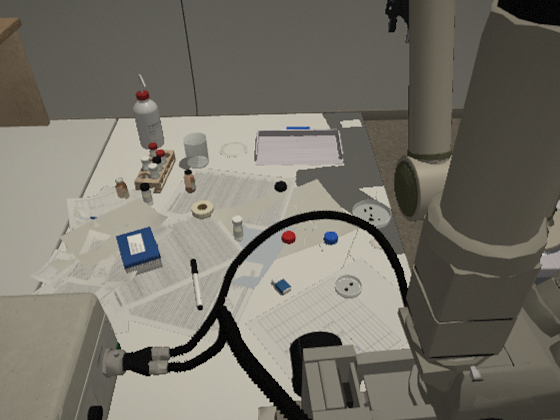

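The top view shows red (245,225), blue (240,259) and black (313,224), with the vial at (250,183) and the pan around (380,249). The pan's blue tab is at (411,250), so its mouth faces left. Next I'll turn these pixels into positions.

Run:
```python
from h import *
import pickle
d=pickle.load(open('top0.pkl','rb'));s=pickle.load(open('side0.pkl','rb'))
def blob(d,box,fn):
    u0,v0,u1,v1=box;im=d['image'][v0:v1,u0:u1].astype(int);m=fn(im[...,0],im[...,1],im[...,2])
    v,u=np.nonzero(m);return u.mean()+u0,v.mean()+v0,len(u)
red=lambda r,g,b:(r>g+50)&(r>b+50)
blu=lambda r,g,b:(b>r+50)
blk=lambda r,g,b:(r+g+b<130)
for n,f,b1,b2 in(('red',red,(230,212,260,240),(275,225,300,248)),('blue',blu,(228,247,254,272),(318,226,342,248)),('black',blk,(300,212,326,236),(268,178,292,196))):
    a=blob(d,b1,f);b=blob(s,b2,f);print(n,np.round(a,1),ray(d,*a[:2],.012).round(3),np.round(b,1),ray(s,*b[:2],.010).round(3))
for n,u,v,z in(('vial',250,183,.055),('tape',285,157,.019),('petri',187,264,.012),('eraser',195,216,.013),('bigpetri',266,301,.015),('panTL',354,205,.0),('panBL',350,292,.0),('panTR',407,206,.022),('panBR',405,294,.022),('tab',411,250,.01)):
    print(n,ray(d,u,v,z).round(3))
for n,u,v,z in(('vial',238,218,.059),('vialbot',238,237,0),('panL back',258,132,.022),('panR back',340,131,.022),('panL mouth',255,163,.0),('panR mouth',342,163,.0)):
    print('side',n,ray(s,u,v,z).round(3))
c=d['image'][170:320,170:430];c=cv2.resize(c,None,fx=3,fy=3,interpolation=cv2.INTER_CUBIC);cv2.imwrite('pics/c1.png',cv2.cvtColor(c,cv2.COLOR_RGB2BGR))
```

```text
red [244.2 224.9  89. ] [0.535 0.053 0.012] [288.2 236.8 138. ] [0.535 0.054 0.01 ]
blue [239.7 259.2  93. ] [0.44  0.058 0.012] [330.6 237.4 137. ] [0.44  0.059 0.01 ]
black [312.8 224.   66. ] [ 0.548 -0.136  0.012] [280.4 186.1  97. ] [ 0.548 -0.135  0.01 ]
vial [0.643 0.042 0.055]
tape [ 0.736 -0.05   0.019]
petri [0.419 0.199 0.012]
eraser [0.552 0.191 0.013]
bigpetri [ 0.334 -0.019  0.015]
panTL [ 0.612 -0.252  0.   ]
panBL [ 0.37  -0.244  0.   ]
panTR [ 0.612 -0.394  0.022]
panBR [ 0.373 -0.385  0.022]
tab [ 0.492 -0.407  0.01 ]
side vial [0.646 0.041 0.059]
side vialbot [0.65 0.04 0.  ]
side panL back [ 0.608 -0.384  0.022]
side panR back [ 0.368 -0.378  0.022]
side panL mouth [ 0.616 -0.257  0.   ]
side panR mouth [ 0.377 -0.246  0.   ]
```

View pics/c1.png

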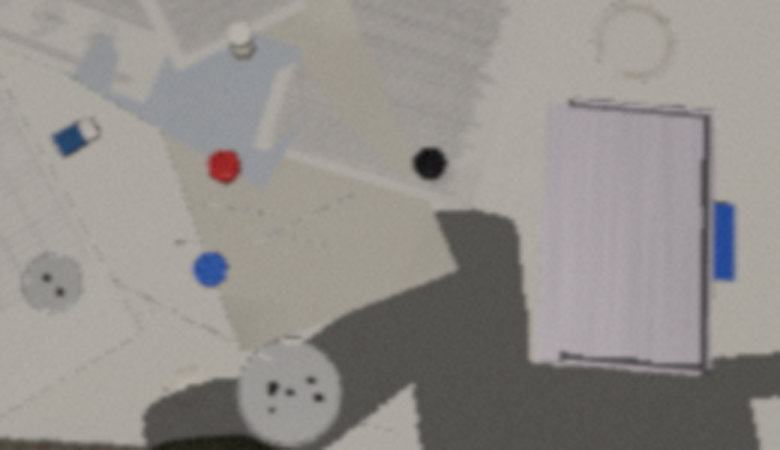

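carry_out(
  motion=[
    [[0,-28.6,-48.6,-1.2095,0,0,2],[0,-28.6,-48.6,-1.2095,0,0,2],[0,-28.6,-48.6,-1.2095,0,0,2],[0,-28.6,-48.6,-1.2095,0,0,2],[0,-28.6,-48.6,-1.2095,0,0,2]],
  ],
)

```text
time_s: 0.52
position: [0.3255, -0.3505, 0.2421]
tool_rot: [[-0.0, 0.837, -0.548], [0.001, -0.548, -0.837], [-1.0, -0.0, -0.0]]
ft_force: [1.2, -0.1, -0.2]
grip_width: 0.0257
```

```bash
cat > go.py <<'E'
from h import *
import sys
from scipy.spatial.transform import Rotation as Ro
s=env.observe();R=np.array(s['tool_rot']);p=np.array(s['position'])
T=np.array([[0,1,0],[0,0,-1],[-1,0,0.]])
x=np.array([float(a) for a in sys.argv[1:4]])
print('t',round(s['time_s'],2),'p',p.round(4),'F',np.round(s['ft_force'],1),'w',round(s['grip_width'],4))
print('shift cm',((x-p)@R*100).round(2),'rot',Ro.from_matrix(R.T@T).as_rotvec().round(4))
E
python3 go.py .548 -.075 .12
```

```text
t 0.52 p [ 0.3255 -0.3505  0.2421] F [ 1.2 -0.1 -0.2] w 0.0257
shift cm [ 12.22   3.53 -35.23] rot [-5.794e-01 -4.000e-04  3.000e-04]
```

carry_out(
  motion=[
    [[12,3.5,-35.2,-0.579,0,0,2],[12,3.5,-35.2,-0.579,0,0,2],[12,3.5,-35.2,-0.579,0,0,2],[12,3.5,-35.2,-0.579,0,0,2],[12,3.5,-35.2,-0.579,0,0,2]],
  ],
)

```text
time_s: 0.93
position: [0.4503, -0.1976, 0.1747]
tool_rot: [[-0.0, 1.0, 0.0], [0.0, 0.0, -1.0], [-1.0, -0.0, -0.0]]
ft_force: [1.2, -0.7, -0.1]
grip_width: 0.02
```

```bash
python3 go.py .548 -.075 .08
```

```text
t 0.93 p [ 0.4503 -0.1976  0.1747] F [ 1.2 -0.7 -0.1] w 0.02
shift cm [  9.47   9.77 -12.25] rot [ 0.0003 -0.0001  0.0001]
```

carry_out(
  motion=[
    [[5,9.77,-12.25,0,0,0,2],[9,9.77,-12.25,0,0,0,2],[9,9.77,-12.25,0,0,0,2],[9,9.77,-12.25,0,0,0,2],[9,9.77,-12.25,0,0,0,2]],
  ],
)

```text
time_s: 1.35
position: [0.5484, -0.0738, 0.0821]
tool_rot: [[-0.004, 1.0, -0.003], [0.002, -0.003, -1.0], [-1.0, -0.004, -0.002]]
ft_force: [-1.6, 0.2, -0.4]
grip_width: 0.0203
```

```bash
python3 go.py .548 -.075 .018; python3 -c "
from h import *
snap('wrist','w1.png')"
```

```text
t 1.35 p [ 0.5484 -0.0738  0.0821] F [-1.6  0.2 -0.4] w 0.0203
shift cm [ 6.41 -0.02  0.13] rot [-0.0032 -0.0022  0.0039]
```

View pics/w1.png

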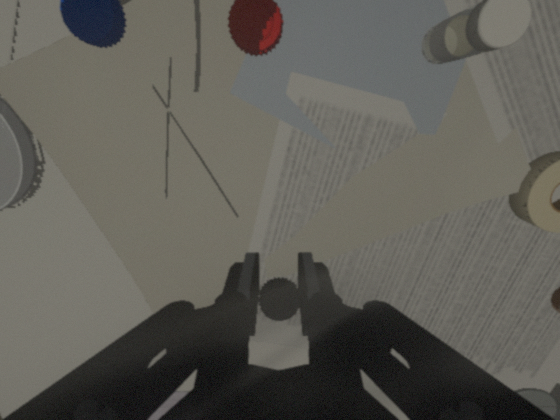

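The wrist view shows red (256,22), blue (93,10) and the vial (480,35), all clear of the fingers, whose tips are around (280,265). The spot below is free, so I'll lower and push the black cap.

carry_out(
  motion=[
    [[3,0,0.1,0,0,0,2],[5,0,0.1,0,0,0,2],[6.3,0,0.1,0,0,0,2],[6.3,0,1.5,0,0,0,2],[6.3,0,2.8,0,0,0,2]],
  ],
)

```text
time_s: 1.82
position: [0.5476, -0.107, 0.0227]
tool_rot: [[-0.0, 1.0, -0.005], [-0.0, -0.005, -1.0], [-1.0, -0.0, 0.0]]
ft_force: [0.0, -0.2, 0.5]
grip_width: 0.0196
```

carry_out(
  motion=[
    [[0,0,0.8,0,0,0,2],[0,0,1.8,0,0,0,2],[0,0,3.2,0,0,0,2],[0,0,4.6,0,0,0,2],[0,0,6,0,0,0,2]],
  ],
)

```text
time_s: 2.23
position: [0.5475, -0.1673, 0.0229]
tool_rot: [[0.001, 1.0, -0.006], [-0.0, -0.006, -1.0], [-1.0, 0.001, 0.0]]
ft_force: [0.1, 0.7, 1.2]
grip_width: 0.02
```

```bash
python3 go.py .548 -.295 .018
python3 - <<'E'
from h import *
d=snap('wrist','w2.png'); a=snap('side','s2.png')
print(proj(d,[.55,-.19,.01]),proj(a,[.55,-.19,.01]))
c=cv2.resize(a['image'][110:210,220:370],None,fx=3.5,fy=3.5)
c=np.vstack([cv2.resize(c,(560,373))[:, :],d['image'][200:420]]);cv2.imwrite('pics/m2.png',c[...,::-1])
E
```

```text
t 2.23 p [ 0.5475 -0.1673  0.0229] F [0.1 0.7 1.2] w 0.02
shift cm [ 0.5   0.13 12.77] rot [-0.0063  0.0004 -0.0008]
[283.82439029 303.64887671] [279.3718103 173.6111392]
```

View pics/m2.png

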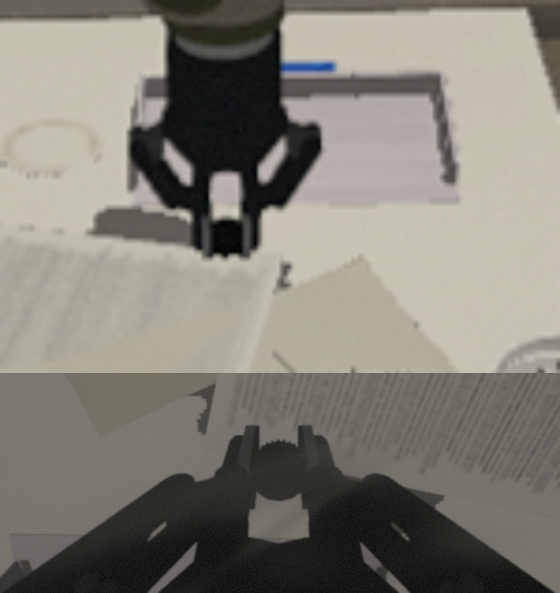

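The black cap is sitting ahead of and between the two finger edges, and the fingers are squarely behind it. I'll continue slightly lower.

carry_out(
  motion=[
    [[0.2,0,1.4,0,0,0,2],[0.4,0,2.8,0,0,0,2],[0.4,0,4.2,0,0,0,2],[0.4,0,5.6,0,0,0,2],[0.4,0,7,0,0,0,2]],
  ],
)

```text
time_s: 2.75
position: [0.547, -0.2372, 0.0183]
tool_rot: [[-0.0, 1.0, -0.006], [-0.0, -0.006, -1.0], [-1.0, -0.0, 0.0]]
ft_force: [0.1, 0.0, 0.3]
grip_width: 0.0199
```

carry_out(
  motion=[
    [[0,0,1.4,0,0,0,2],[0,0,2.8,0,0,0,2],[0,0,4,0,0,0,2],[0,0,5,0,0,0,2],[0,0,5.3,0,0,0,2]],
  ],
)

```text
time_s: 3.17
position: [0.5467, -0.2904, 0.0184]
tool_rot: [[0.0, 1.0, -0.007], [-0.001, -0.007, -1.0], [-1.0, 0.0, 0.001]]
ft_force: [-1.0, -0.2, -0.4]
grip_width: 0.02
```

carry_out(
  motion=[
    [[0,0,-1,0,0,0,2],[0,0,-3,0,0,0,2],[-3,0,-6,0,0,0,2],[-6,0,-9,0,0,0,2],[-9,0,-12,0,0,0,2]],
  ],
)

```text
time_s: 3.58
position: [0.5467, -0.1674, 0.1074]
tool_rot: [[-0.002, 1.0, -0.006], [0.001, -0.006, -1.0], [-1.0, -0.002, -0.001]]
ft_force: [1.3, -0.8, 0.8]
grip_width: 0.0199
```

```bash
python3 go.py .540 .115 .11
python3 - <<'E'
from h import *
d=snap('top','t3.png')
for n,(u0,v0,u1,v1),f in(('red',(230,212,260,240),lambda r,g,b:(r>g+50)),('blue',(228,247,254,272),lambda r,g,b:b>r+50),('black',(358,210,402,288),lambda r,g,b:r+g+b<110)):
    im=d['image'][v0:v1,u0:u1].astype(int);v,u=np.nonzero(f(im[...,0],im[...,1],im[...,2]))
    print(n,len(u),ray(d,np.median(u)+u0,np.median(v)+v0,.012).round(3))
E
```

```text
t 3.58 p [ 0.5467 -0.1674  0.1074] F [ 1.3 -0.8  0.8] w 0.0199
shift cm [ -0.22  -0.82 -28.23] rot [-0.0055 -0.0012  0.0016]
red 50 [0.535 0.054 0.012]
blue 43 [0.441 0.055 0.012]
black 64 [ 0.547 -0.311  0.012]
```

Black is in the pan at (0.547, -0.311). Next is red, with the tool turned 7° towards the middle of the pan.

carry_out(
  motion=[
    [[0,-0.6,-28,0.118,0,0,2],[0,-0.6,-28,0.118,0,0,2],[0,-0.6,-28,0.118,0,0,2],[0,-0.6,-28,0.118,0,0,2],[0,-0.6,-28,0.118,0,0,2]],
  ],
)

```text
time_s: 4.05
position: [0.5431, 0.041, 0.1068]
tool_rot: [[-0.0, 0.992, -0.123], [0.0, -0.123, -0.992], [-1.0, -0.0, -0.0]]
ft_force: [0.9, 1.1, 0.8]
grip_width: 0.0199
```

```bash
python3 go.py .542 .1125 .018
```

```text
t 4.05 p [0.5431 0.041  0.1068] F [0.9 1.1 0.8] w 0.0199
shift cm [ 8.88 -0.98 -7.08] rot [-0.1231 -0.0003  0.0004]
```

carry_out(
  motion=[
    [[0,-0.5,-4,0,0,0,2],[0,-1,-7.1,0,0,0,2],[3,-1,-7.1,0,0,0,2],[6.5,-1,-7.1,0,0,0,2],[8.8,-1,-7.1,0,0,0,2]],
  ],
)

```text
time_s: 4.47
position: [0.5413, 0.1115, 0.0166]
tool_rot: [[-0.002, 0.993, -0.121], [0.0, -0.121, -0.993], [-1.0, -0.002, 0.0]]
ft_force: [0.8, 0.3, -0.8]
grip_width: 0.0203
```

carry_out(
  motion=[
    [[0,0,1.2,0,0,0,2],[0,0,2.6,0,0,0,2],[0,0,3.4,0,0,0,2],[0,0,4.4,0,0,0,2],[0,0,5.6,0,0,0,2]],
  ],
)

```text
time_s: 4.88
position: [0.5363, 0.0534, 0.0199]
tool_rot: [[0.002, 0.992, -0.123], [-0.0, -0.123, -0.992], [-1.0, 0.002, -0.0]]
ft_force: [-0.4, 0.3, 0.2]
grip_width: 0.0202
```

Run:
```python
from h import *
d=env.get_image('wrist');im=d['image'].astype(int);v,u=np.nonzero((im[...,0]>im[...,1]+40)&(im[...,0]>im[...,2]+40)&(np.arange(420)[:,None]>230)&(abs(np.arange(560)-280)<80))
print(len(u),u.mean() if len(u) else 0,v.mean() if len(u) else 0); p=env.observe()['position'];print(p)
if len(u): print(ray(d,u.mean(),v.mean(),.012))
```

```text
0 0 0
[0.53620478 0.05146149 0.01968152]
```

Run:
```python
from h import *
d=env.get_image('wrist');t=env.get_image('side')
c=np.vstack([d['image'][180:400],cv2.resize(t['image'][150:290,190:410],(560,356))]);cv2.imwrite('pics/m3.png',c[...,::-1])
```

```text
(no output)
```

View pics/m3.png

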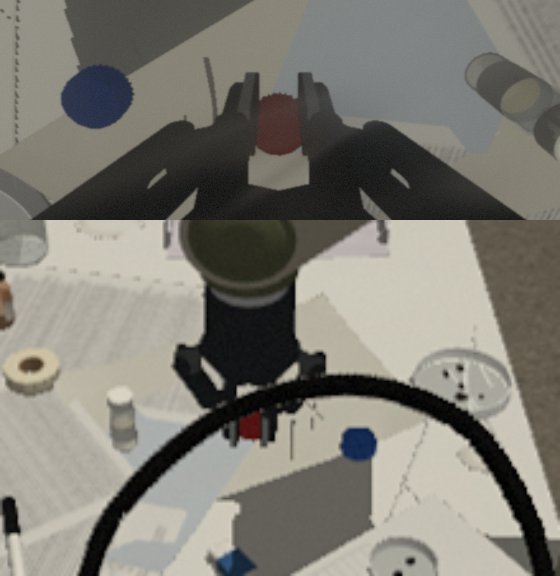

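Red (wrist crop 278,125) is centred between the fingers, and the vial and blue cap are clear. Continuing the push.

carry_out(
  motion=[
    [[0.2,0,1.4,0,0,0,2],[0.2,0,3,0,0,0,2],[0.2,0,4.7,0,0,0,2],[0.2,0,6.4,0,0,0,2],[0.2,0,8.1,0,0,0,2]],
  ],
)

```text
time_s: 5.45
position: [0.5261, -0.0266, 0.017]
tool_rot: [[0.0, 0.992, -0.123], [0.0, -0.123, -0.992], [-1.0, 0.0, -0.0]]
ft_force: [0.5, 0.9, -1.0]
grip_width: 0.02
```

carry_out(
  motion=[
    [[0,0,1.7,0,0,0,2],[0,0,3.4,0,0,0,2],[0,0,5.1,0,0,0,2],[0,0,6.8,0,0,0,2],[0,0,8.5,0,0,0,2]],
  ],
)

```text
time_s: 5.87
position: [0.5156, -0.1111, 0.017]
tool_rot: [[0.0, 0.992, -0.123], [0.0, -0.123, -0.992], [-1.0, 0.0, -0.0]]
ft_force: [0.0, -0.9, 0.6]
grip_width: 0.0201
```

carry_out(
  motion=[
    [[0,0,1.7,0,0,0,2],[0,0,3.4,0,0,0,2],[0,0,5.1,0,0,0,2],[0,0,6.8,0,0,0,2],[0,0,8.5,0,0,0,2]],
  ],
)

```text
time_s: 6.28
position: [0.5052, -0.1955, 0.017]
tool_rot: [[0.0, 0.992, -0.123], [-0.0, -0.123, -0.992], [-1.0, 0.0, -0.0]]
ft_force: [-0.1, 0.6, -0.6]
grip_width: 0.02
```

```bash
python3 go.py .49 -.288 .018
python3 - <<'E'
from h import *
d=env.get_image('wrist');t=env.get_image('side')
c=np.vstack([d['image'][180:400],cv2.resize(t['image'][100:240,230:450],(560,356))]);cv2.imwrite('pics/m4.png',c[...,::-1])
E
```

```text
t 6.28 p [ 0.5052 -0.1955  0.017 ] F [-0.1  0.6 -0.6] w 0.02
shift cm [-0.1  -0.36  9.37] rot [-0.1236 -0.     -0.0003]
```

View pics/m4.png

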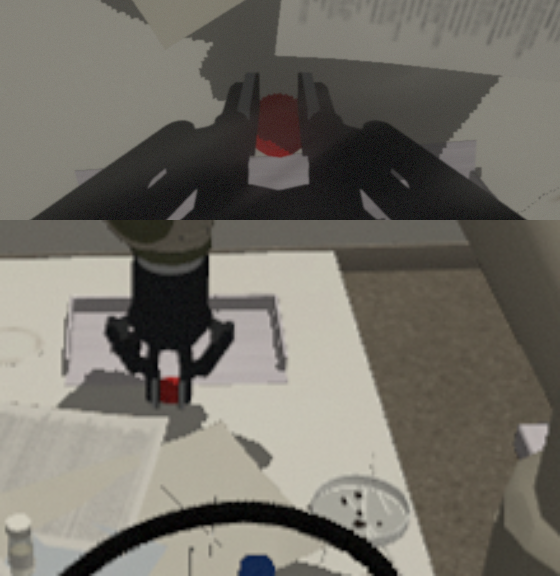

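Red is still centred (278,128) and has reached the lip. I'll finish this push, back off and rise.

carry_out(
  motion=[
    [[-0.1,0,1.6,0,0,0,2],[-0.1,0,3.2,0,0,0,2],[-0.1,0,4.8,0,0,0,2],[-0.1,0,6.3,0,0,0,2],[-0.1,0,7.6,0,0,0,2]],
  ],
)

```text
time_s: 6.8
position: [0.4958, -0.2707, 0.0179]
tool_rot: [[0.0, 0.992, -0.123], [0.0, -0.123, -0.992], [-1.0, 0.0, -0.0]]
ft_force: [-0.2, -0.1, 0.5]
grip_width: 0.0202
```

carry_out(
  motion=[
    [[0,0,1,0,0,0,2],[0,0,1.6,0,0,0,2],[0,0,1.6,0,0,0,2],[0,0,0,0,0,0,2],[0,0,-2,0,0,0,2]],
  ],
)

```text
time_s: 7.22
position: [0.4981, -0.2499, 0.0177]
tool_rot: [[0.0, 0.992, -0.125], [0.0, -0.125, -0.992], [-1.0, 0.0, -0.0]]
ft_force: [-0.0, 0.0, 0.6]
grip_width: 0.0199
```

carry_out(
  motion=[
    [[-3,0,-3,-0.123,0,0,2],[-6,0,-6,-0.123,0,0,2],[-9,0,-9,-0.123,0,0,2],[-9,0,-13,-0.123,0,0,2],[-9,0,-17,-0.123,0,0,2]],
  ],
)

```text
time_s: 7.63
position: [0.5194, -0.079, 0.1097]
tool_rot: [[0.003, 1.0, -0.001], [-0.001, -0.001, -1.0], [-1.0, 0.003, 0.001]]
ft_force: [0.4, -0.1, -0.8]
grip_width: 0.0201
```

```bash
python3 go.py .440 .118 .105
python3 - <<'E'
from h import *
d=snap('top','t5.png')
for n,(u0,v0,u1,v1),f in(('red',(340,190,402,298),lambda r,g,b:(r>g+40)),('blue',(228,247,254,272),lambda r,g,b:b>r+50),('black',(358,210,402,240),lambda r,g,b:r+g+b<110)):
    im=d['image'][v0:v1,u0:u1].astype(int);v,u=np.nonzero(f(im[...,0],im[...,1],im[...,2]))
    print(n,len(u),ray(d,np.median(u)+u0,np.median(v)+v0,.012).round(3))
E
```

```text
t 7.63 p [ 0.5194 -0.079   0.1097] F [ 0.4 -0.1 -0.8] w 0.0201
shift cm [  0.42  -7.95 -19.7 ] rot [-0.0009  0.001  -0.0033]
red 111 [ 0.491 -0.308  0.012]
blue 2 [0.447 0.066 0.012]
black 65 [ 0.547 -0.311  0.012]
```

carry_out(
  motion=[
    [[0,-8,-19.7,0,0,0,2],[0,-8,-19.7,0,0,0,2],[0,-8,-19.7,0,0,0,2],[0,-8,-19.7,0,0,0,2],[0,-8,-19.7,0,0,0,2]],
  ],
)

```text
time_s: 8.1
position: [0.4388, 0.1139, 0.1077]
tool_rot: [[-0.001, 1.0, -0.0], [0.0, -0.0, -1.0], [-1.0, -0.001, -0.0]]
ft_force: [0.5, 0.1, 0.9]
grip_width: 0.0198
```

```bash
python3 go.py .440 .118 .018
```

```text
t 8.1 p [0.4388 0.1139 0.1077] F [0.5 0.1 0.9] w 0.0198
shift cm [ 8.97  0.13 -0.41] rot [-0.0003 -0.0003  0.0007]
```

carry_out(
  motion=[
    [[2,0.1,0,0,0,0,2],[4.5,0.1,0,0,0,0,2],[7,0.1,0,0,0,0,2],[9,0.1,0,0,0,0,2],[9,0.1,1,0,0,0,2]],
  ],
)

```text
time_s: 8.52
position: [0.4392, 0.103, 0.0152]
tool_rot: [[-0.006, 1.0, 0.002], [0.001, 0.002, -1.0], [-1.0, -0.006, -0.001]]
ft_force: [-0.4, 0.4, -0.7]
grip_width: 0.0199
```

carry_out(
  motion=[
    [[0,0,0.8,0,0,0,2],[0,0,1.6,0,0,0,2],[0,0,2.6,0,0,0,2],[0,0,3.6,0,0,0,2],[0,0,4.8,0,0,0,2]],
  ],
)

```text
time_s: 8.93
position: [0.4422, 0.0521, 0.0186]
tool_rot: [[0.002, 1.0, -0.001], [-0.0, -0.001, -1.0], [-1.0, 0.002, 0.0]]
ft_force: [-0.5, 0.2, 0.2]
grip_width: 0.0202
```

```bash
python3 go.py .44 -.288 .017
python3 - <<'E'
from h import *
d=env.get_image('wrist');t=env.get_image('side')
c=np.vstack([d['image'][180:400],cv2.resize(t['image'][150:290,230:450],(560,356))]);cv2.imwrite('pics/m5.png',c[...,::-1])
E
```

```text
t 8.93 p [0.4422 0.0521 0.0186] F [-0.5  0.2  0.2] w 0.0202
shift cm [ 0.17 -0.18 34.01] rot [-0.0014  0.0002 -0.0017]
```

View pics/m5.png

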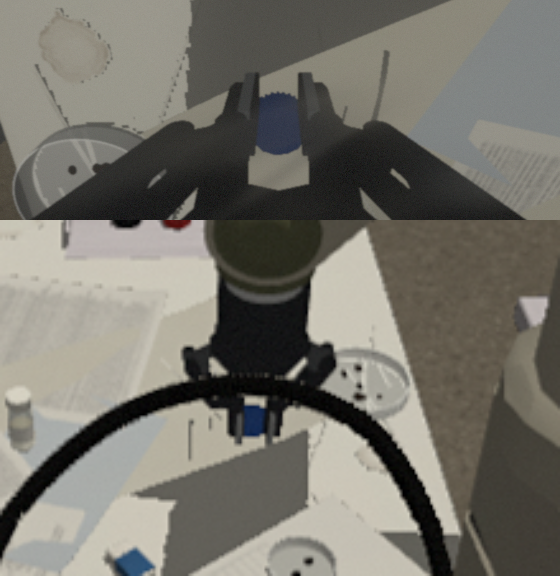

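Blue (278,125) is centred. The big dish is beside the path and lower than the knuckles. Continuing.

carry_out(
  motion=[
    [[0.1,0,1.4,0,0,0,2],[0.1,0,3,0,0,0,2],[0.1,0,4.7,0,0,0,2],[0.1,0,6.4,0,0,0,2],[0.1,0,8.1,0,0,0,2]],
  ],
)

```text
time_s: 9.45
position: [0.4419, -0.0285, 0.0172]
tool_rot: [[0.001, 1.0, -0.001], [-0.0, -0.001, -1.0], [-1.0, 0.001, 0.0]]
ft_force: [0.2, 0.5, 1.4]
grip_width: 0.0195
```

carry_out(
  motion=[
    [[0,0,1.7,0,0,0,2],[0,0,3.4,0,0,0,2],[0,0,5.1,0,0,0,2],[0,0,6.8,0,0,0,2],[0,0,8.5,0,0,0,2]],
  ],
)

```text
time_s: 9.87
position: [0.4418, -0.1136, 0.0172]
tool_rot: [[0.001, 1.0, -0.001], [-0.0, -0.001, -1.0], [-1.0, 0.001, 0.0]]
ft_force: [0.3, -0.2, 0.3]
grip_width: 0.0201
```

carry_out(
  motion=[
    [[0,0,1.7,0,0,0,2],[0,0,3.4,0,0,0,2],[0,0,5.1,0,0,0,2],[0,0,6.8,0,0,0,2],[0,0,8.5,0,0,0,2]],
  ],
)

```text
time_s: 10.28
position: [0.4417, -0.1986, 0.0172]
tool_rot: [[0.0, 1.0, -0.001], [-0.0, -0.001, -1.0], [-1.0, 0.0, 0.0]]
ft_force: [-0.3, -0.2, -0.0]
grip_width: 0.0201
```

```bash
python3 go.py .438 -.287 .018
```

```text
t 10.28 p [ 0.4417 -0.1986  0.0172] F [-0.3 -0.2 -0. ] w 0.0201
shift cm [-0.08 -0.35  8.84] rot [-0.0014  0.0002 -0.0005]
```

carry_out(
  motion=[
    [[-0.1,0,1.6,0,0,0,2],[-0.1,-0.1,3.2,0,0,0,2],[-0.1,-0.2,4.8,0,0,0,2],[-0.1,-0.3,6.3,0,0,0,2],[-0.1,-0.3,7.6,0,0,0,2]],
  ],
)

```text
time_s: 10.7
position: [0.4385, -0.2749, 0.0181]
tool_rot: [[0.0, 1.0, -0.002], [-0.0, -0.002, -1.0], [-1.0, 0.0, 0.0]]
ft_force: [0.0, 2.1, 0.8]
grip_width: 0.0202
```

carry_out(
  motion=[
    [[0,0,0.8,0,0,0,2],[0,0,1.3,0,0,0,2],[0,0,1.3,0,0,0,2],[0,0,0,0,0,0,2],[0,0,-2,0,0,0,2]],
  ],
)

```text
time_s: 11.12
position: [0.4386, -0.2533, 0.0177]
tool_rot: [[0.0, 1.0, -0.002], [-0.0, -0.002, -1.0], [-1.0, 0.0, 0.0]]
ft_force: [-1.0, 0.6, -0.6]
grip_width: 0.0202
```

carry_out(
  motion=[
    [[-3,0,-3,0,0,0,2],[-6,0,-6,0,0,0,2],[-9,0,-9,0,0,0,2],[-13,0,-12,0,0,0,2],[-15,0,-15,0,0,0,2]],
  ],
)

```text
time_s: 11.53
position: [0.4382, -0.105, 0.167]
tool_rot: [[0.001, 1.0, -0.001], [-0.0, -0.001, -1.0], [-1.0, 0.001, 0.0]]
ft_force: [1.1, 0.5, 1.6]
grip_width: 0.0201
```

carry_out(
  motion=[
    [[0,0,0,0,0,0,2],[0,0,0,0,0,0,2],[0,0,0,0,0,0,2],[0,0,0,0,0,0,2],[0,0,0,0,0,0,2]],
  ],
)

```text
time_s: 11.95
position: [0.4384, -0.1077, 0.1639]
tool_rot: [[-0.002, 1.0, -0.002], [0.001, -0.002, -1.0], [-1.0, -0.002, -0.001]]
ft_force: [-0.4, -1.3, 1.2]
grip_width: 0.0202
```

```bash
python3 go.py .44 -.1 .16
python3 - <<'E'
from h import *
d=snap('top','t6.png');t=snap('side','s6.png')
for n,(u0,v0,u1,v1),f in(('red',(340,190,402,298),lambda r,g,b:(r>g+40)),('blue',(340,220,400,292),lambda r,g,b:b>r+50),('black',(358,210,402,240),lambda r,g,b:r+g+b<110)):
    im=d['image'][v0:v1,u0:u1].astype(int);v,u=np.nonzero(f(im[...,0],im[...,1],im[...,2]))
    print(n,len(u),ray(d,np.median(u)+u0,np.median(v)+v0,.014).round(3))
c=np.hstack([cv2.resize(d['image'][140:310,160:430],(400,252)),cv2.resize(t['image'][100:310,180:400],(264,252))])
cv2.imwrite('pics/m6.png',c[...,::-1])
E
```

```text
t 11.95 p [ 0.4384 -0.1077  0.1639] F [-0.4 -1.3  1.2] w 0.0202
shift cm [ 0.39  0.16 -0.77] rot [-0.0022 -0.0011  0.0021]
red 110 [ 0.491 -0.308  0.014]
blue 100 [ 0.44  -0.308  0.014]
black 66 [ 0.547 -0.31   0.014]
```

View pics/m6.png

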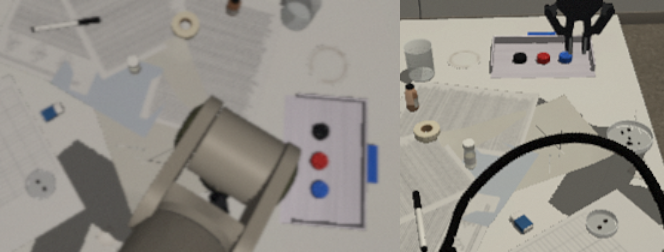

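All three caps lie inside the pan: black (320,131), red (319,160) and blue (319,189) in the top half of the picture. The vial, tape, dish, eraser and marker look as they did at the start.

```bash
python3 -c "
from h import *
print(env.close_job())"
```

```text
the job is handed in; nothing more can be done
None
```

All three caps are in the pan and the job is handed in, at about 12 s of the 72 s allowed. I pushed them in one at a time, black, then red, then blue, each nested against two partly open fingers. Black went first because it stood in red's way.

- **Caps:** the last top view puts black at (0.547, -0.310), red at (0.491, -0.308) and blue at (0.440, -0.308). That is about 40 mm farther in than they need to be to clear the lip. Black and red did not shift between checks; blue was measured only once after its push.
- **Other objects:** the vial, tape roll, small Petri dish, eraser and marker look unmoved in the final pictures. I judged this by eye and did not re-measure them.
- **Robot:** it was clear of everything at the end, and the wrist force readings stayed around 2 N or less.

No check failed. The one thing that didn't work was an automatic colour search for the red cap in the wrist view, which found nothing; a direct look showed the cap correctly seated between the fingers.

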